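Open the reagent bottle in the roll-top cabinet of a dental laboratory

ROBOT

A 6-joint arm with a two-finger parallel gripper is mounted at the origin on the work surface. World frame = base frame: x ahead of the robot, y to its left, z up, the work surface at z = 0. Lengths are in mm, angles in rad, forces in N, time in s.
With the tool pointing down it reaches from about 325 to 875 mm from the base axis. Payload 4.4 kg.
Tool frame: the origin (TCP) lies at the very end of the fingers, on their centre line; the grasp point (between the pads) lies 19 mm behind it; z points along the fingers, y is the direction in which the jaws open and shut (so a half turn about z gives the same grasp; the last joint's range is limited). The gripper opens to 85 mm and grips with 20 to 120 N. Pads are 22 mm wide; open, the fingers measure 114 mm over their backs; the gripper's body (76 mm by 85 mm) begins 54 mm behind the grasp point. The pads swing forward as they close: fully open they stand 13 mm farther back than shut.
Start: joints at [-0.15, 0.207, 1.542, -0, 1.393, -0.15], TCP at [575.002, -0.012, 231.282] pointing down, gripper open.
Joint ranges: [-2.73, 2.73], [-0.86, 2.22], [0.23, 2.46], [-1.11, 4.25], [0.08, 2.63], [-2.82, 2.82]. Speed limits (rad/s): [2.79, 2.79, 3.14, 3.14, 3.14, 3.14].

INTERFACE

Orientations are given as a rotation vector (axis times angle).
In Python, from bench import r gives the robot as it stands.
- The arm moves only by the tool carry_out, never from a script. Its argument "steps" is a list that holds one entry, the list of rows, each a list of 5 numbers: the shift along the tool's x, y, z in cm, then the turn about the tool's z in degrees, then the opening in per cent of the stroke, from 0 (shut) to 100 (fully open). In form: [[[tx, ty, tz, roll, hand], ...]]. A call has 1 to 12 rows; each row is the pose to reach, as a shift and turn from the pose commanded when the call began, along the tool's axes at that moment; what a row does not reach only later rows make up. A row lasts 1/10 s, in which the tool goes at most 50 mm and 8.59 degrees, less where a joint would pass 70% of its speed; a pose out of reach is approached as far as the arm can. A call with a gripper value outside its range is refused whole. The fingers move at their own pace and stop on an object; "grip_force" is the grip in N (left out, the last holds). Time passes only in rows, so rows that repeat a pose let the fingers close. It gives the time, the measured TCP pose, the force and the opening at its end, in the units of the state.
- r.get_state(): the state, without advancing time (a new reading comes with each control period).
- r.snapshot(name): name is "scene" or "side" or "wrist"; returns a dict with "frame" (420x560x3 uint8, red, green, blue), "mtx" (3x3 intrinsics, pixels), "R" (3x3) and "t" (3): a world point X has camera coordinates R X + t; the wrist camera has in their place "T_tool_cam" (4x4, takes a point from camera to tool coordinates, whose origin is the TCP and whose axes are the flange's). Camera axes: x right, y down, z forward; pixel columns grow to the right and rows downward; lengths in mm; the calibration is good to about 2 mm. A picture is of the moment at which its call begins: read the wrist's pose just before it. There is no depth.
- r.close_job(): hands the job in, once; it reports no verdict.
The state is a dict: "t": time; "q": joint angles; "qvel": joint speeds; "joint_efforts": joint torques, N m; "ee_pos": TCP position; "ee_rot": TCP orientation; "contact_force": force on the tool from outside, world axes, zero at the start; "torque": the same for the moment, N m; "gripper_width": opening from 0.0 (shut) to 1.0 (fully open).
Only numpy, scipy, OpenCV 4.12 (cv2) and the standard library are available. Lean on these libraries where they do the work, as an engineer would, in place of code of your own. Each camera call takes 0.05 s, during which the arm holds its last target.

TASK

Raise the cabinet's slatted roller shutter by its bar handle until it stays fully open, so that the amber bottle inside can be used. Unlock the bottle's child-resistant cap by pressing it down and, still pressing, turning it anticlockwise past its ratchet (about 75 degrees), without wrenching it; then lift it off and set it down, not drop it, upright inside the shallow steel tray. Leave the two small jars in the cabinet where they stand.

Things in the scene. Friction and masses are not known exactly. Their poses are not given: they have to be found in the camera images.
- shutter (a joint): Opening of the white cabinet's slatted aluminium roller shutter, rad: 0 closed, 1.78 fully open (stop). On circular side tracks it turns about a level axis along the cabinet's y, 60 mm above the table, through the cabinet's centre; slats at radius 140 mm. About 0.4 kg: let go below about 0.6 rad it falls shut; past that it falls open by itself and stays.
- shutter_handle (a point): Centre of the shutter's dark level bar handle along the cabinet's y: 10 mm thick, 120 mm between end posts, 39 mm outside the slats. It runs on a circle of radius 182 mm about the shutter axis: closed, 178 mm before the axis, 98 mm above the table; fully open, 74 mm behind it, 226 mm up. Pinch from above, fingers before and behind the bar; it turns in the grip.
- cabinet_floor (a point): Centre of the inner floor (20 mm above the table) of the fixed white roll-top cabinet: 310 mm deep (x), 320 wide (y), about 220 high; half-round cheeks 10 mm thick, 300 mm apart, front sill 60 mm high, fixed hood over the rear. Its x points to the cabinet's rear, away from the robot; the shutter's axis runs 40 mm above this point.
- cap_center (a point): Centre (half-way up) of the bottle's white ribbed cap, 42 mm wide, 30 high, 25 g, z up. Pressed down 4 to 5 mm (stop at 5.5 mm; spring 5 N rising to 13 N) it can turn anticlockwise seen from above, under two ratchet teeth met at 3 to 52 degrees of turn; at 60 to 88 degrees (stop) it is unlocked: let up, it rises 3 mm and lifts straight off.
- bottle_seat (a point): Point on the amber bottle's axis where the locked cap's centre lies, 89 mm above the cabinet's floor. The bottle is fixed to the floor: 54 mm wide to 46 mm up, shoulder narrowing to a 33 mm wide neck 58 mm up; the cap's skirt starts 74 mm up. Its x axis is the cap's x axis when locked.
- tray: The shallow steel tray, fixed, 160 mm (x) by 130 mm (y), rim 10 mm high, walls and floor 3 mm thick; origin at the centre of its underside. It lies left or right of the cabinet; a green glass slab with a plaster dental model lies on the other side.
- jar_a: Small white lidded jar, 46 mm in diameter, 48 mm high, loose beside the bottle on the cabinet's floor; origin at the centre of its underside.
- jar_b: Small amber lidded jar, 40 mm in diameter, 42 mm high, loose in the rear of the cabinet; origin at the centre of its underside.
Not all that is in view belongs to the job. What is shaped like the tray but blue is not meant.

How it is judged:
By the outcome, as a careful person would: the job done as asked, in the order asked, and still so for the second after the job is handed in, with the robot touching nothing.
It also fails if it takes over 58 s, if anything falls off the work surface, if the arm or the gripper's body presses on something with over 40 N, if the wrist force passes 120 N, or if a joint passes its speed limit or range.

## Working session

There is one attempt and no reset: what is moved stays moved. The work goes in short steps, Python scripts to look and compute and a tool call to move; the robot and the scene stay as the last step left them, time stands still between calls to the robot, and variables do not carry over. Pictures are saved under pics/ and viewed, and the job is handed in when it is done.

Besides the shell and the picture viewer there is one more tool, called after "Request:" in YAML: its name, and indented under it one key for each argument. carry_out: Moves the arm, as the interface text tells. Its arguments: {"type":"object","properties":{"steps":{"type":"array","items":{"type":"array","items":{"type":"array","items":{"type":"number"}}}},"grip_force":{"type":"number"}},"required":["steps"]}

```bash
ls; mkdir -p pics; python3 - <<'E'
from bench import r
import cv2, pickle
s=r.get_state(); print(s)
for n in ["scene","side","wrist"]:
    d=r.snapshot(n); pickle.dump(d,open(f"pics/{n}0.pkl","wb"))
    cv2.imwrite(f"pics/{n}0.png",d["frame"][:,:,::-1])
    print(n,{k:v.tolist() if hasattr(v,'tolist') else v for k,v in d.items() if k!='frame'})
E
```

```text
pics
{'t': 0.0, 'q': array([-1.50475407e-01,  2.07467429e-01,  1.54297904e+00, -3.59897340e-05,
        1.39350068e+00, -1.50519139e-01]), 'qvel': array([-0.00051608,  0.00160317,  0.00160142, -0.0002337 ,  0.00095971,
       -0.00055919]), 'joint_efforts': array([ 4.44781954e-04, -3.83034396e+01, -2.91594708e+01, -2.26178481e-04,
        1.06274080e-02,  5.83859855e-05]), 'ee_pos': array([5.74228297e+02, 1.08510368e-01, 2.30086944e+02]), 'ee_rot': array([-2.22005967, -2.22017095,  0.00223699]), 'contact_force': array([-0.10116659, -0.35830845,  0.48296847]), 'torque': array([-0.01757929,  0.02711308, -0.01989715]), 'gripper_width': 1.0005281112689992}
scene {'mtx': [[397.3713843469189, 0.0, 282.02292305053254], [0.0, 397.3713843469189, 207.29641396321065], [0.0, 0.0, 1.0]], 'R': [[0.18984041783838052, 0.9818118991867285, -0.0024516056572359106], [0.9244376461792501, -0.17958668515969445, -0.3363980690193106], [-0.3307199027598992, 0.061595593419515336, -0.9417166924238842]], 't': [-100.31210500797798, -396.5199885791209, 1077.105885860898]}
side {'mtx': [[492.67113169139253, 0.0, 283.0974483082279], [0.0, 492.67113169139253, 204.92184918046422], [0.0, 0.0, 1.0]], 'R': [[0.9391951586000551, 0.34336037349226217, -0.004013474488770433], [0.3236963638855148, -0.8891878700619915, -0.32336603987109575], [-0.11459981705707106, 0.30240467200404314, -0.9462654470499348]], 't': [-443.9754718581691, -100.38323016806415, 1330.7016814641609]}
wrist {'mtx': [[325.79893127158766, 0.0, 279.3501158101249], [0.0, 325.79893127158766, 214.22344932378016], [0.0, 0.0, 1.0]], 'T_tool_cam': [[0.0007106126380475605, -0.959971550237566, -0.28009662219341747, 69.97739953266091], [0.9999988123615945, 0.00029910964361680366, 0.001511889156344392, -0.4849357238583263], [-0.001367590976360769, -0.28009736390745366, 0.9599706226895782, -142.3754724563127], [0.0, 0.0, 0.0, 1.0]]}
```

View pics/scene0.png

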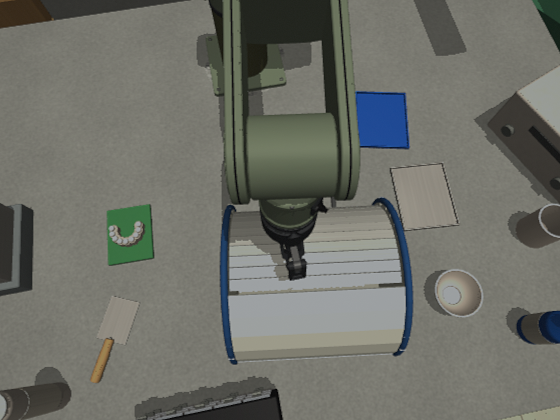

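View pics/side0.png

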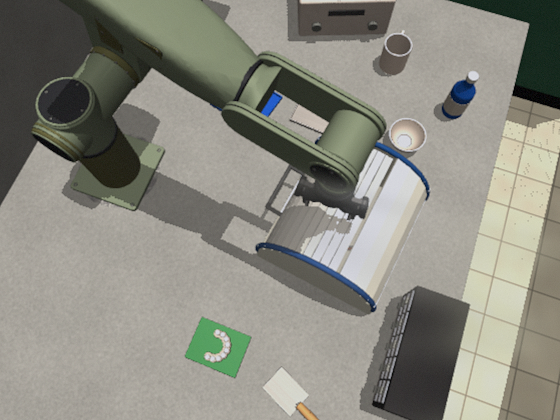

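View pics/wrist0.png

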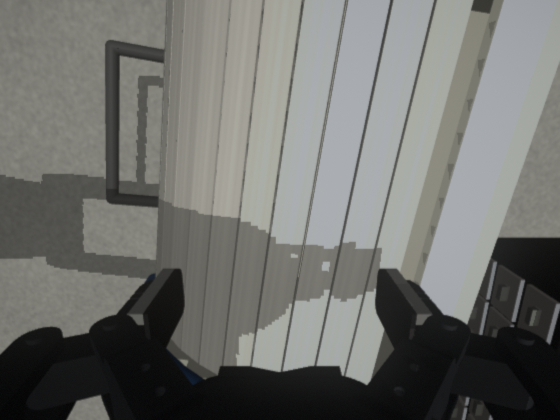

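The scene view shows the cabinet centred near (318,280), the steel tray at about (424,196) on the +y side, the blue decoy at (382,120) and the green slab at (130,235). The wrist view shows the bar handle running from (112,45) to (112,200). Next I'll zoom in on these to measure them.

```bash
cat > h.py <<'E'
import numpy as np, cv2, pickle
from scipy.spatial.transform import Rotation as Ro
def ray(d,uv,st=None):
    K=d["mtx"]; v=np.linalg.solve(K,[uv[0],uv[1],1.0])
    if "T_tool_cam" in d:
        T=np.array(d["T_tool_cam"]); Rt=Ro.from_rotvec(st["ee_rot"]).as_matrix()
        return Rt@T[:3,3]+st["ee_pos"], Rt@T[:3,:3]@v
    R=np.array(d["R"]);t=np.array(d["t"]); return -R.T@t, R.T@v
def atz(d,uv,z,st=None):
    o,v=ray(d,uv,st); return o+v*(z-o[2])/v[2]
def proj(d,X,st=None):
    X=np.atleast_2d(X)
    if "T_tool_cam" in d:
        T=np.array(d["T_tool_cam"]); Rt=Ro.from_rotvec(st["ee_rot"]).as_matrix()
        P=((X-st["ee_pos"])@Rt-T[:3,3])@T[:3,:3]
    else: P=X@np.array(d["R"]).T+np.array(d["t"])
    p=P@np.array(d["mtx"]).T; return p[:,:2]/p[:,2:]
def crop(d,x0,y0,x1,y1,s,fn):
    cv2.imwrite(fn,cv2.resize(d["frame"][y0:y1,x0:x1,::-1],None,fx=s,fy=s,interpolation=cv2.INTER_CUBIC))
def load(n): return pickle.load(open(f"pics/{n}.pkl","rb"))
S0=dict(ee_pos=np.array([574.6,0.0,230.7]),ee_rot=np.array([-2.2206,-2.2206,0.001]))
E
python3 - <<'E'
from h import *
d=load("scene0"); crop(d,210,190,470,370,3,"pics/sc_crop.png")
w=load("wrist0"); crop(w,90,20,290,270,2.4,"pics/w_crop.png")
for uv in [(112,45),(112,200),(112,122)]: print(atz(w,uv,98,S0).round(1))
for uv in [(391,168),(444,163),(458,223),(403,230)]: print(atz(d,uv,10).round(1))
for uv in [(228,208),(381,203),(234,361),(404,352)]: print(atz(d,uv,20).round(1))
E
```

```text
[446.4 124.3  98. ]
[429.    2.5  98. ]
[438.4  67.7  98. ]
[387.4 294.8  10. ]
[399.  424.4  10. ]
[550.5 406.5  10. ]
[542.5 278.   10. ]
[ 417.6 -105.    20. ]
[472.8 243.4  20. ]
[ 745.  -140.7   20. ]
[793.7 201.4  20. ]
```

View pics/sc_crop.png

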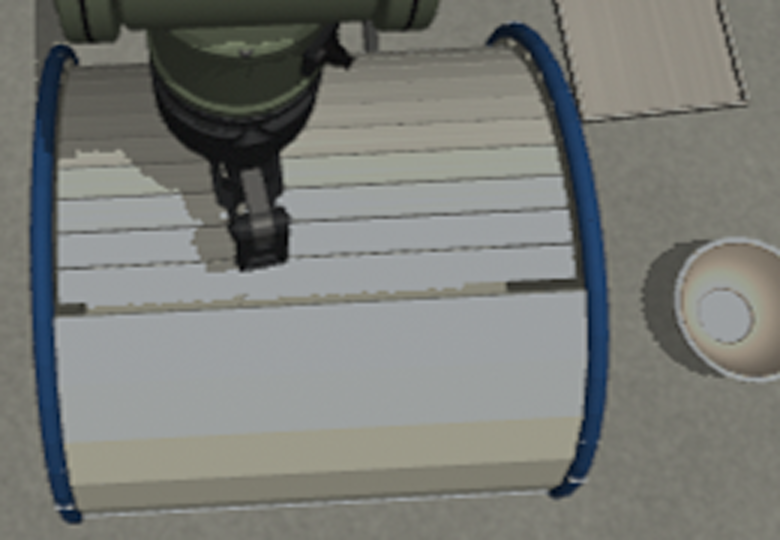

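View pics/w_crop.png

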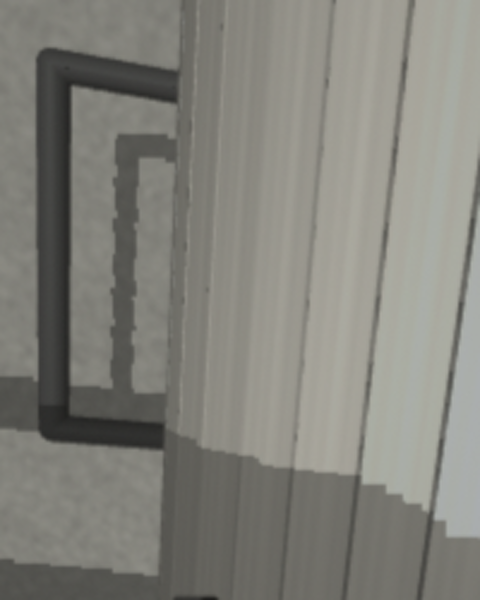

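```bash
python3 - <<'E'
from h import *
from scipy.optimize import least_squares
d=load("scene0"); w=load("wrist0"); sd=load("side0")
a=atz(d,(210+58/3,190+268/3),200);b=atz(d,(210+575/3,190+243/3),200);v=b-a
print("slat yaw",np.degrees(np.arctan2(-v[0],v[1])), np.linalg.norm(v))
def model(cx,cy,yaw):
    c,s=np.cos(yaw),np.sin(yaw)
    def W(p): p=np.atleast_2d(p); return np.c_[cx+c*p[:,0]-s*p[:,1], cy+s*p[:,0]+c*p[:,1], p[:,2]]
    return W
p=(613.7,38,np.radians(-8.1))
W=model(*p)
im={n:x["frame"][:,:,::-1].copy() for n,x in (("scene",d),("side",sd),("wrist",w))}
t=np.linspace(-0.39,np.pi+0.39,60)
for y in (-160,-150,150,160):
  pts=np.c_[-155*np.cos(t),0*t+y,60+155*np.sin(t)]
  for n,x in (("scene",d),("side",sd),("wrist",w)):
    q=proj(x,W(pts),S0); 
    cv2.polylines(im[n],[q.astype(int).reshape(-1,1,2)],False,(0,0,255),1)
for n,x in (("scene",d),("side",sd),("wrist",w)):
    q=proj(x,W([[-178,-60,98],[-178,60,98],[-140,60,90],[-155,-160,0],[155,-160,0],[155,160,0],[-155,160,0]]),S0).astype(int)
    cv2.polylines(im[n],[q[:2].reshape(-1,1,2)],False,(0,255,0),1)
    cv2.polylines(im[n],[q[3:].reshape(-1,1,2)],True,(0,255,255),1)
o=np.hstack([cv2.resize(im["scene"][170:380,200:430],None,fx=1.7,fy=1.7),cv2.resize(im["side"][120:330,230:460],None,fx=1.7,fy=1.7)])
cv2.imwrite("pics/ov.png",o); cv2.imwrite("pics/ovw.png",im["wrist"])
E
```

```text
slat yaw -8.200641412317445 296.0757521943039
```

View pics/ov.png

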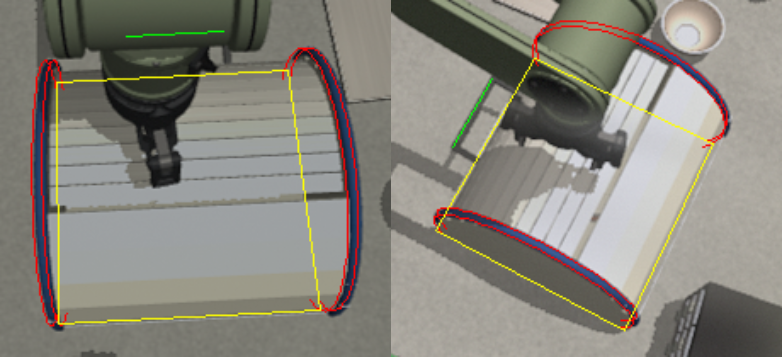

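View pics/ovw.png

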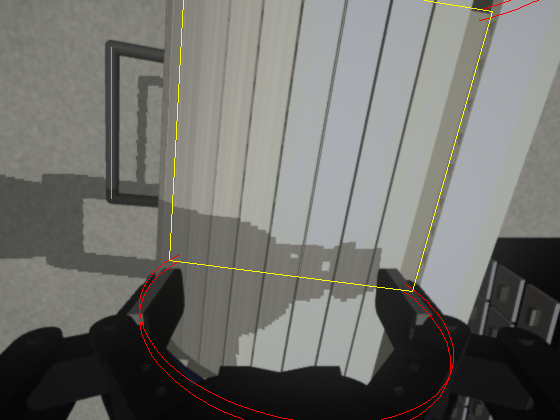

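```bash
python3 - <<'E'
from h import *
sd=load("side0"); crop(sd,250,150,310,230,8,"pics/sdh.png")
W=[[437.5-8.5,63-59.5,98],[437.5+8.5,63+59.5,98]]
print(proj(sd,W))
d=load("scene0");crop(d,380,150,470,240,8,"pics/tr.png")
E
```

```text
[[266.43069415 206.44577828]
 [289.76913257 166.02422516]]
```

View pics/sdh.png

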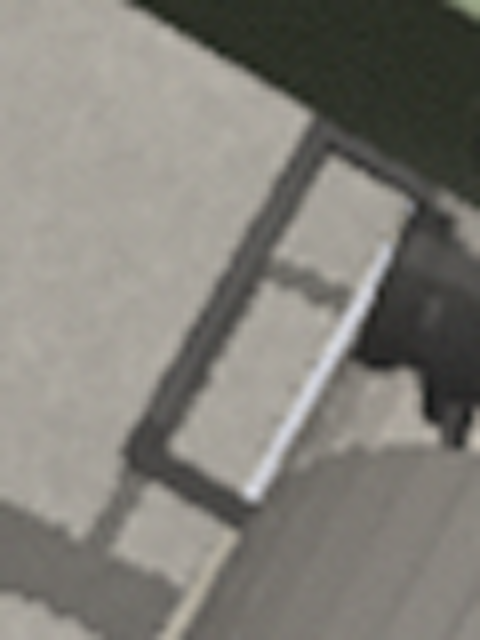

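View pics/tr.png

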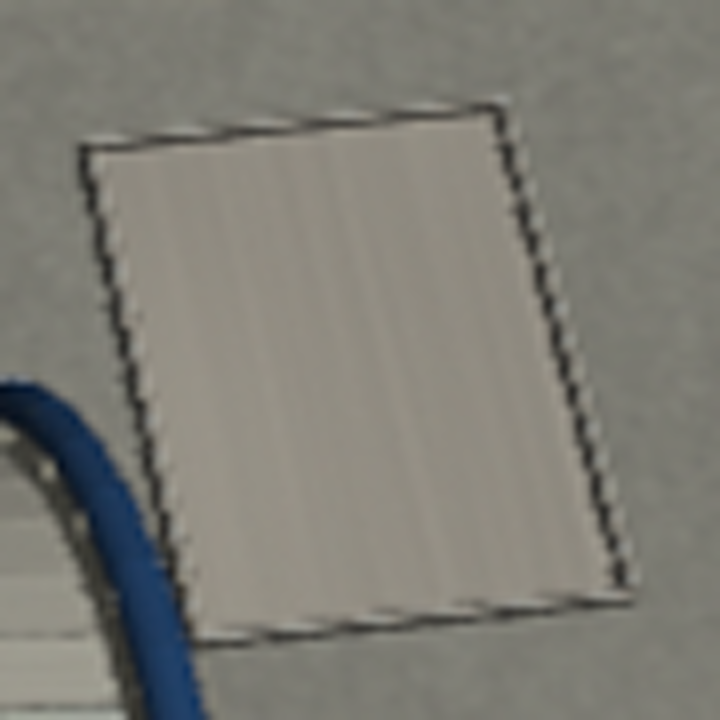

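The side view puts the handle corners within about 1 px of the wrist measurement. That gives a handle centre of about (439, 63, 98) and a cabinet yaw of −8.1°. I'll move above the handle and look again.

Request:
carry_out:
  steps:
    - [[1.5,-3.5,0.5,2,40],[3,-7,1.5,4,40],[4.5,-10,3.5,6,40],[6,-12.5,5.5,8.1,40],[6.35,-13.6,7,8.1,40],[6.35,-13.6,7,8.1,40],[6.35,-13.6,7,8.1,40]]
  grip_force: 40

```text
t: 0.85
ee_pos: [439.5, 63.4, 161.6]
ee_rot: [2.372, 2.059, 0.001]
contact_force: [0.9, -0.3, 0.4]
gripper_width: 0.403
```

```bash
cat >> h.py <<'E'
def shot(name,tag):
    from bench import r
    s=r.get_state(); d=r.snapshot(name)
    pickle.dump(d,open(f"pics/{name}{tag}.pkl","wb")); pickle.dump(s,open(f"pics/st{tag}.pkl","wb"))
    cv2.imwrite(f"pics/{name}{tag}.png",d["frame"][:,:,::-1]); return d,s
E
python3 - <<'E'
from h import *
d,s=shot("wrist","1"); print(s["ee_pos"],s["ee_rot"],s["gripper_width"],s["contact_force"])
W=[[439-8.5,63.5-59.5,98],[439+8.5,63.5+59.5,98]]
print(proj(d,W,s))
E
```

```text
[439.47439955  63.38404229 161.58747644] [2.37205652e+00 2.05892352e+00 5.43126745e-04] 0.40277500424707463 [ 0.86049204 -0.26556229  0.3949778 ]
[[278.4622325  307.62734217]
 [278.60665166 135.75583356]]
```

View pics/wrist1.png

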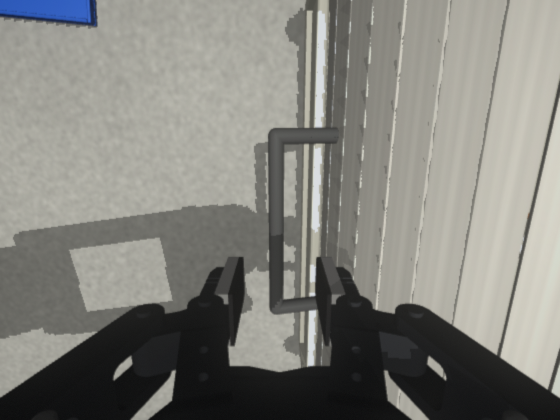

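The bar is at column 276.5 and the grasp line is at about 279, so I shift −1.8 mm, lower and close on it.

Request:
carry_out:
  steps:
    - [[0,-0.18,2.5,0,40],[0,-0.18,5,0,40],[0,-0.18,7,0,40],[0,-0.18,8.1,0,40],[0,-0.18,8.1,0,40],[0,-0.18,8.1,0,0],[0,-0.18,8.1,0,0],[0,-0.18,8.1,0,0],[0,-0.18,8.1,0,0]]
  grip_force: 40

```text
t: 1.8
ee_pos: [437.2, 63.8, 81.4]
ee_rot: [2.373, 2.059, -0.0]
contact_force: [-5.0, 0.1, 5.8]
gripper_width: 0.098
```

```bash
python3 - <<'E'
from h import *
d,s=shot("wrist","2"); print(s["ee_pos"],s["ee_rot"],s["gripper_width"]*85,s["contact_force"])
p0=np.radians(12.05)
for k in range(1,37):
    f=p0+1.78*k/36
    print(k,((182*(np.cos(p0)-np.cos(f)))/10).round(2), (-(182*(np.sin(f)-np.sin(p0)))/10).round(2))
E
```

```text
[437.19558521  63.77333525  81.43552725] [ 2.37256366e+00  2.05924250e+00 -2.52211637e-04] 8.325740351752463 [-4.96662862  0.11583003  5.75867913]
1 0.21 -0.88
2 0.46 -1.74
3 0.76 -2.59
4 1.09 -3.42
5 1.47 -4.24
6 1.89 -5.04
7 2.34 -5.81
8 2.84 -6.56
9 3.37 -7.29
10 3.93 -7.99
11 4.53 -8.66
12 5.17 -9.3
13 5.83 -9.91
14 6.52 -10.49
15 7.24 -11.03
16 7.99 -11.53
17 8.76 -12.0
18 9.55 -12.42
19 10.36 -12.81
20 11.19 -13.16
21 12.04 -13.46
22 12.9 -13.73
23 13.77 -13.95
24 14.65 -14.13
25 15.54 -14.26
26 16.44 -14.35
27 17.34 -14.39
28 18.24 -14.4
29 19.13 -14.35
30 20.03 -14.26
31 20.92 -14.13
32 21.8 -13.95
33 22.67 -13.74
34 23.53 -13.47
35 24.38 -13.17
36 25.21 -12.82
```

View pics/wrist2.png

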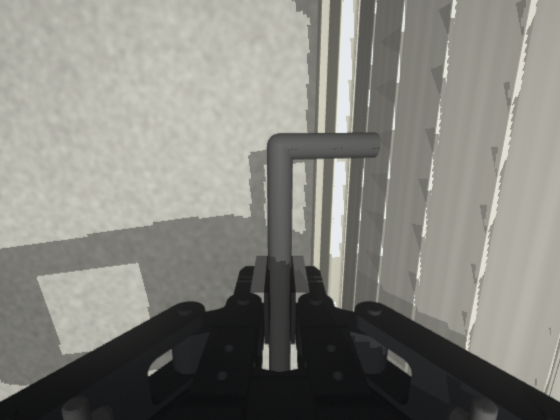

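The bar is gripped, reading about 8 mm between the pads. I'll follow the arc upward.

Request:
carry_out:
  steps:
    - [[0,0.03,-0.88,0,0],[0,0.28,-1.74,0,0],[0,0.58,-2.59,0,0],[0,0.91,-3.42,0,0],[0,1.29,-4.24,0,0],[0,1.71,-5.04,0,0],[0,2.16,-5.81,0,0],[0,2.66,-6.56,0,0],[0,3.3,-7.29,0,0],[0,3.93,-7.99,0,0],[0,4.53,-8.66,0,0],[0,5.17,-9.3,0,0]]

```text
t: 3.05
ee_pos: [484.6, 57.0, 173.4]
ee_rot: [-2.366, -2.055, 0.012]
contact_force: [-9.2, 1.1, 7.0]
gripper_width: 0.1
```

```bash
python3 - <<'E'
from h import *
d,s=shot("wrist","3"); print(s["ee_pos"],s["ee_rot"],s["gripper_width"]*85,s["contact_force"],s["torque"])
E
```

```text
[484.62286677  56.96173657 173.39633438] [-2.36649846 -2.05458682  0.01180645] 8.502479005499739 [-9.24250402  1.05570807  6.99448119] [ 0.1082074   1.79487384 -0.07171441]
```

View pics/wrist3.png

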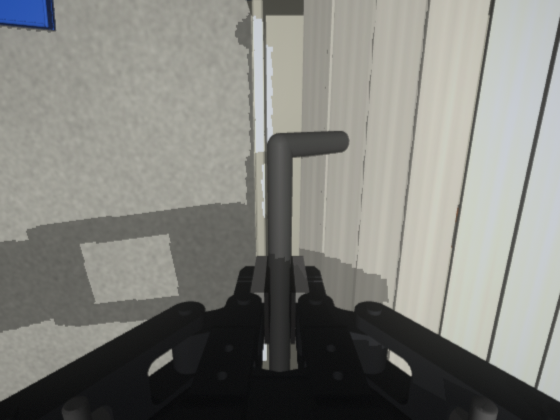

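Request:
carry_out:
  steps:
    - [[0,0.6,-0.61,0,0],[0,1.25,-1.19,0,0],[0,1.97,-1.73,0,0],[0,2.72,-2.23,0,0],[0,3.49,-2.7,0,0],[0,4.28,-3.12,0,0],[0,5.09,-3.51,0,0],[0,5.92,-3.86,0,0],[0,6.77,-4.16,0,0],[0,7.63,-4.43,0,0],[0,8.5,-4.65,0,0],[0,9.38,-4.83,0,0]]

```text
t: 4.3
ee_pos: [582.1, 43.0, 223.2]
ee_rot: [2.372, 2.058, 0.001]
contact_force: [-2.2, 0.3, 4.9]
gripper_width: 0.098
```

Request:
carry_out:
  steps:
    - [[0,0.95,-0.13,0,0],[0,1.85,-0.22,0,0],[0,2.75,-0.26,0,0],[0,3.65,-0.27,0,0],[0,4.55,-0.22,0,0],[0,5.45,-0.13,0,0],[0,6.3,0,0,0],[0,7.15,0.18,0,0],[0,8.02,0.39,0,0],[0,8.88,0.66,0,0],[0,9.73,0.96,0,0],[0,10.5,1.28,0,0]]

```text
t: 5.5
ee_pos: [685.7, 28.2, 208.0]
ee_rot: [-2.372, -2.059, 0.001]
contact_force: [1.0, -1.9, 3.0]
gripper_width: 0.098
```

```bash
python3 - <<'E'
from h import *
d,s=shot("wrist","4"); print(s["ee_pos"],s["ee_rot"],s["gripper_width"]*85,s["contact_force"],s["torque"])
shot("side","4")
E
```

```text
[685.65678728  28.24130948 207.97897476] [-2.37247629e+00 -2.05856795e+00  1.15096087e-03] 8.352776986054552 [ 1.03658235 -1.87246799  3.01391594] [-0.24559078  0.24468026 -0.02550924]
```

View pics/wrist4.png

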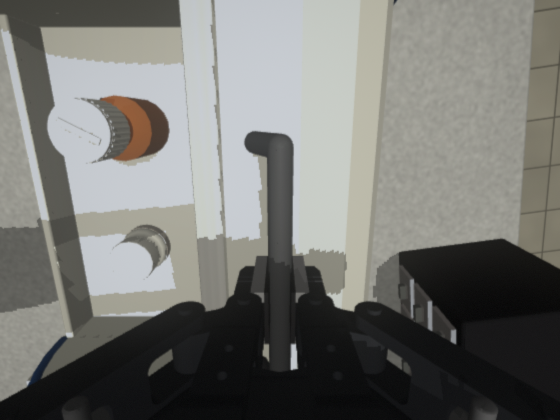

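View pics/side4.png

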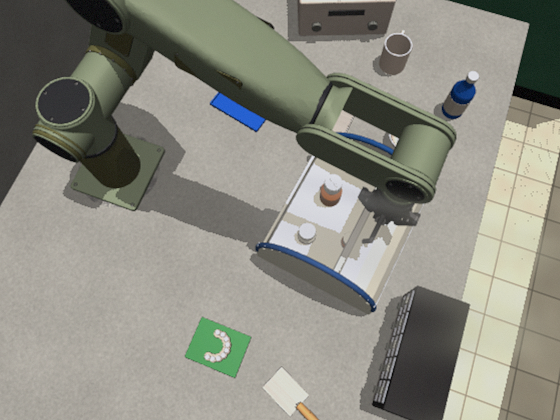

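The shutter is open. In the wrist view the cap top is at about (82,132) and the white jar at (135,258). The side view shows the cap at (331,185), the white jar at (307,233), and a third item near (348,240), probably the amber jar. I'll release the handle and rise.

Request:
carry_out:
  steps:
    - [[0,0.05,0,0,35],[0,0.05,0,0,40],[0,0.05,0,0,40],[0,0.05,0,0,40],[0,0.05,-3,0,40],[0,0.05,-6,0,40],[0,0.05,-8,0,40],[0,0.05,-8,0,40]]

```text
t: 6.4
ee_pos: [687.7, 28.4, 293.9]
ee_rot: [2.368, 2.055, 0.01]
contact_force: [1.3, 0.3, 0.5]
gripper_width: 0.403
```

```bash
python3 - <<'E'
from h import *
d,s=shot("wrist","5"); print(s["ee_pos"],s["ee_rot"],s["gripper_width"]*85,s["contact_force"],s["torque"])
w=load("wrist4"); s4=pickle.load(open("pics/st4.pkl","rb"))
print(atz(w,(78,131),124,s4)); 
sd,_=shot("side","5"); print(atz(sd,(331,182),124)); crop(sd,250,120,450,320,3,"pics/side5c.png")
E
```

```text
[687.66842548  28.39725579 293.90081539] [2.36789096 2.05520644 0.00969871] 34.23693337896076 [1.27191863 0.25198056 0.52858907] [0.00192336 0.03781502 0.02729592]
[561.49411278 108.83806356 124.        ]
[556.66008564 106.49166493 124.        ]
```

View pics/wrist5.png

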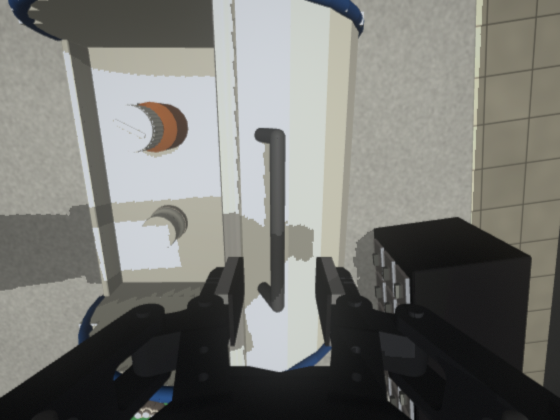

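View pics/side5c.png

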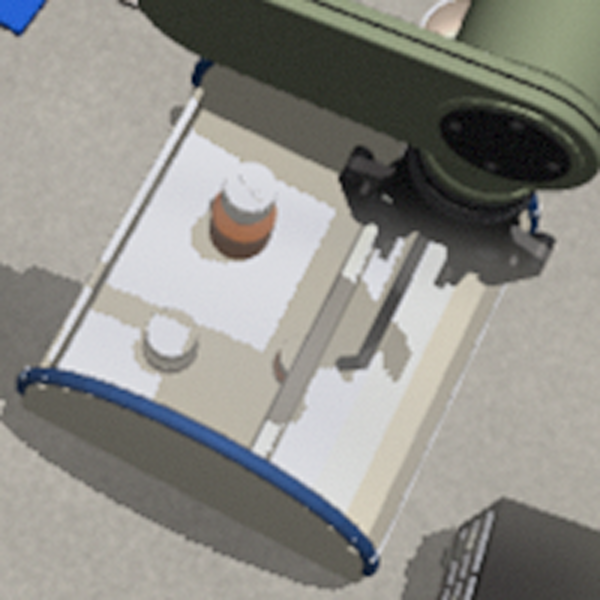

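The shutter stays up with nothing holding it. Cap estimate is about (560,107), which is cabinet-local (−63,+61). I'll move above it.

Request:
carry_out:
  steps:
    - [[1.5,-3.5,0,0,70],[3,-7,0,0,70],[4.5,-10.5,2,0,70],[6,-13.7,5,0,70],[6,-13.7,8,0,70],[6,-13.7,9,0,70],[6,-13.7,9,0,70],[6,-13.7,9,0,70]]

```text
t: 7.3
ee_pos: [559.5, 106.7, 199.2]
ee_rot: [2.373, 2.058, 0.001]
contact_force: [-0.4, -0.1, 1.0]
gripper_width: 0.699
```

```bash
python3 - <<'E'
from h import *
d,s=shot("wrist","6"); print(s["ee_pos"],s["ee_rot"],s["q"],s["gripper_width"]*85,s["contact_force"],s["torque"])
E
```

```text
[559.4989101  106.67436553 199.17211725] [2.37313370e+00 2.05786901e+00 7.72752865e-04] [ 3.65120216e-02  2.22524329e-01  1.59075788e+00 -6.72621260e-05
  1.32762621e+00  1.78588281e-01] 59.41622739978179 [-0.36323281 -0.07727572  1.01542373] [ 0.00666038 -0.01527794  0.01017322]
```

View pics/wrist6.png

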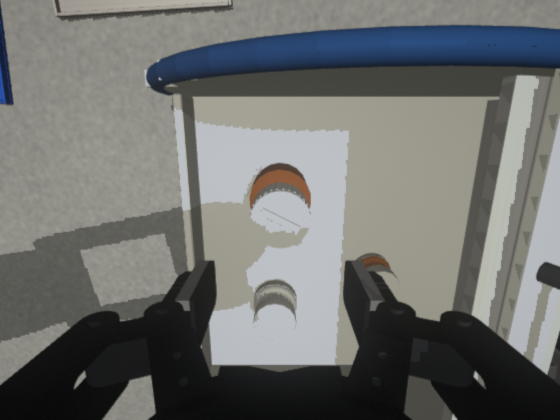

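```bash
python3 - <<'E'
from h import *
d=load("wrist6"); s=pickle.load(open("pics/st6.pkl","rb"))
for uv in [(281,213),(281,211)]: print(atz(d,uv,124,s))
# expected circle overlay
for c in [(560,107)]: pass
c=atz(d,(281,212),124,s)
t=np.linspace(0,2*np.pi,60)
q=proj(d,np.c_[c[0]+21*np.cos(t),c[1]+21*np.sin(t),0*t+124],s)
im=cv2.resize(d["frame"][150:350,220:420,::-1],None,fx=4,fy=4,interpolation=cv2.INTER_CUBIC)[:600]
cv2.polylines(im,[((q-[220,150]+.5)*4).astype(int).reshape(-1,1,2)],True,(0,0,255),1)
cv2.imwrite("pics/w6c.png",im)
E
```

```text
[561.75872252 113.80754831 124.        ]
[561.96002544 115.23670085 124.        ]
```

View pics/w6c.png

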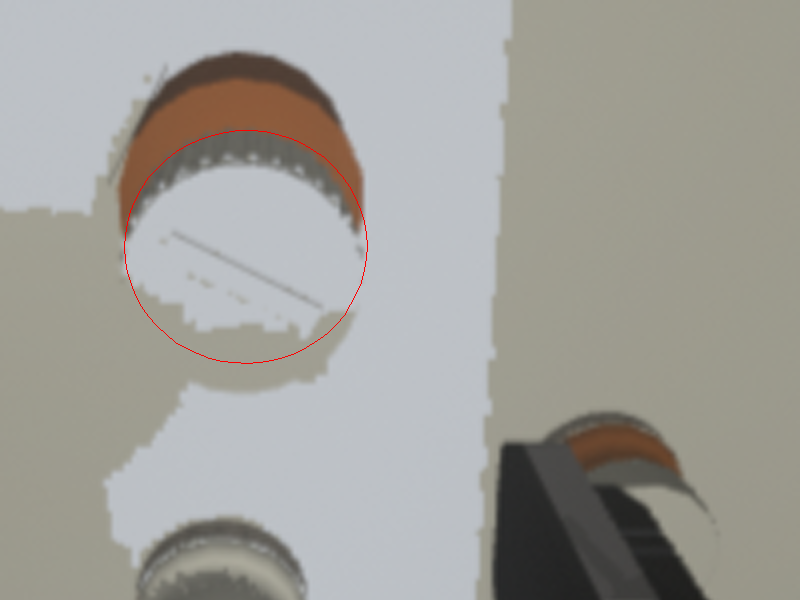

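```bash
python3 - <<'E'
from h import *
d=load("wrist6"); s=pickle.load(open("pics/st6.pkl","rb"))
c=atz(d,(280.2,219.2),124,s); print(c)
cx=np.array([.99,-.141]);cy=np.array([.141,.99])
dl=c[:2]-s["ee_pos"][:2]; print("tx,ty mm",dl@cy,dl@cx)
t=np.linspace(0,2*np.pi,60)
q=proj(d,np.c_[c[0]+21*np.cos(t),c[1]+21*np.sin(t),0*t+124],s)
im=cv2.resize(d["frame"][150:350,220:420,::-1],None,fx=4,fy=4,interpolation=cv2.INTER_CUBIC)[:500]
cv2.polylines(im,[((q-[220,150]+.5)*4).astype(int).reshape(-1,1,2)],True,(0,0,255),1)
sd=load("side5")
q=proj(sd,np.c_[c[0]+21*np.cos(t),c[1]+21*np.sin(t),0*t+124])
im2=cv2.resize(sd["frame"][150:230,290:370,::-1],None,fx=6,fy=6,interpolation=cv2.INTER_CUBIC)
cv2.polylines(im2,[((q-[290,150]+.5)*6).astype(int).reshape(-1,1,2)],True,(0,0,255),1)
cv2.imwrite("pics/w6d.png",np.hstack([im[:480,:320],im2]))
E
```

```text
[560.57677243 109.42360435 124.        ]
tx,ty mm 2.873725023321612 0.6794410347448178
```

View pics/w6d.png

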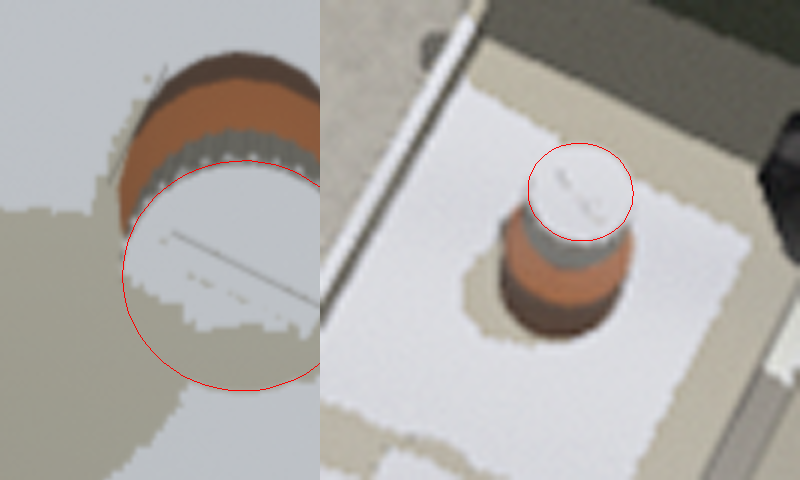

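Both views agree on the cap at (560.6, 109.4), with its top at z = 124. I'll descend and grip.

Request:
carry_out:
  steps:
    - [[0.29,0.07,3,0,70],[0.29,0.07,6,0,70],[0.29,0.07,8.5,0,70],[0.29,0.07,10.2,0,70],[0.29,0.07,10.8,0,70],[0.29,0.07,10.8,0,70],[0.29,0.07,10.8,0,50],[0.29,0.07,10.8,0,40],[0.29,0.07,10.8,0,30],[0.29,0.07,10.8,0,30],[0.29,0.07,10.8,0,30]]
  grip_force: 60

```text
t: 8.45
ee_pos: [561.1, 109.8, 92.3]
ee_rot: [2.371, 2.058, 0.004]
contact_force: [0.4, -1.3, 5.1]
gripper_width: 0.48
```

```bash
python3 - <<'E'
from h import *
d,s=shot("wrist","7"); print(s["t"],s["ee_pos"],s["ee_rot"],s["q"],s["gripper_width"]*85,s["contact_force"],s["torque"])
E
```

```text
8.45 [561.09383872 109.7950018   92.3389454 ] [2.37089108 2.057523   0.00410393] [ 4.20301327e-02  3.48059347e-01  1.67283174e+00 -2.74144284e-04
  1.11716228e+00  1.83440417e-01] 40.819267613754846 [ 0.37473247 -1.33087264  5.07630363] [-0.07825513  0.01877194 -0.04052384]
```

View pics/wrist7.png

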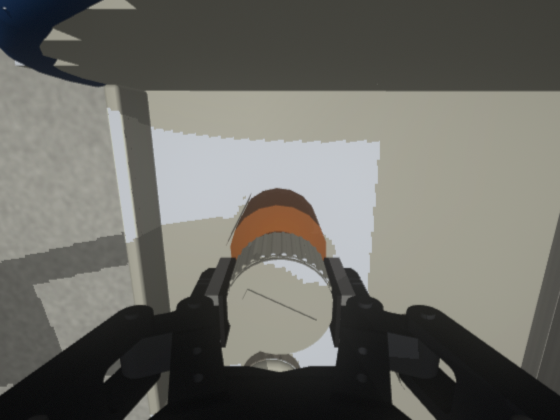

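Request:
carry_out:
  steps:
    - [[0,0,0.1,0,30],[0,0,0.2,0,30],[0,0,0.3,0,30],[0,0,0.4,0,30],[0,0,0.5,0,30],[0,0,0.5,0,30],[0,0,0.5,0,30]]

```text
t: 9.2
ee_pos: [561.2, 109.8, 88.3]
ee_rot: [2.371, 2.058, 0.004]
contact_force: [-2.0, -0.2, 10.3]
gripper_width: 0.475
```

```bash
python3 - <<'E'
from h import *
d,s=shot("wrist","8"); print(s["t"],s["ee_pos"],s["ee_rot"],s["gripper_width"]*85,s["contact_force"],s["torque"])
a=load("wrist7")["frame"][180:400,180:380,::-1];b=d["frame"][180:400,180:380,::-1]
cv2.imwrite("pics/w78.png",cv2.resize(np.hstack([a,b]),None,fx=2,fy=2))
E
```

```text
9.2 [561.23757034 109.78068224  88.26133668] [2.37060354 2.05756553 0.00409648] 40.41478666405641 [-1.95475289 -0.23490821 10.26287791] [-0.14327131  0.37475797  0.02003483]
```

View pics/w78.png

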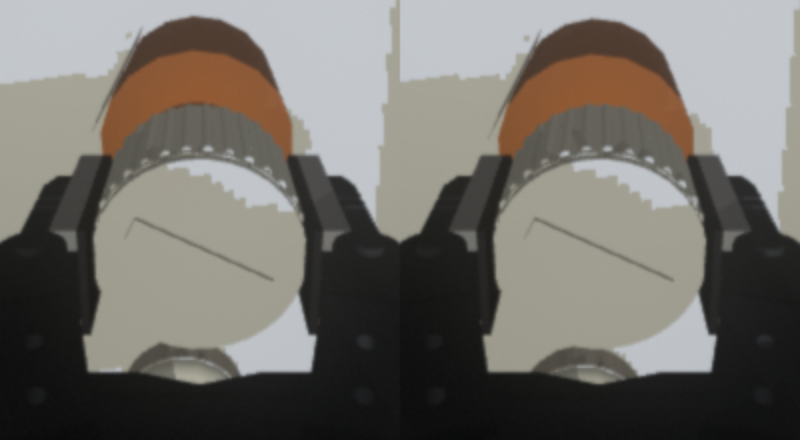

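No slip: the cap mark is unchanged in the gripper view. The cap is down about 4 mm at 10 N. I'll press about 0.8 mm more, then turn anticlockwise.

Request:
carry_out:
  steps:
    - [[0,0,0.05,0,30],[0,0,0.1,0,30],[0,0,0.1,0,30],[0,0,0.1,-2,30],[0,0,0.1,-5,30],[0,0,0.1,-8,30],[0,0,0.1,-11,30],[0,0,0.1,-14,30],[0,0,0.1,-17,30],[0,0,0.1,-20,30],[0,0,0.1,-20,30]]

```text
t: 10.35
ee_pos: [561.7, 110.2, 87.7]
ee_rot: [1.976, 2.438, 0.005]
contact_force: [-2.1, -0.1, 11.0]
gripper_width: 0.481
```

```bash
python3 - <<'E'
from h import *
d,s=shot("wrist","9"); print(s["t"],s["ee_pos"],s["ee_rot"],s["gripper_width"]*85,s["contact_force"],s["torque"])
a=load("wrist8")["frame"][180:400,180:380,::-1];b=d["frame"][180:400,180:380,::-1]
cv2.imwrite("pics/w89.png",cv2.resize(np.hstack([a,b]),None,fx=2,fy=2))
E
```

```text
10.35 [561.69634793 110.23132264  87.73544972] [1.97593639 2.43809059 0.00542959] 40.85689102178826 [-2.13448012 -0.08986539 10.98742948] [0.01870149 0.41555745 0.02847162]
```

View pics/w89.png

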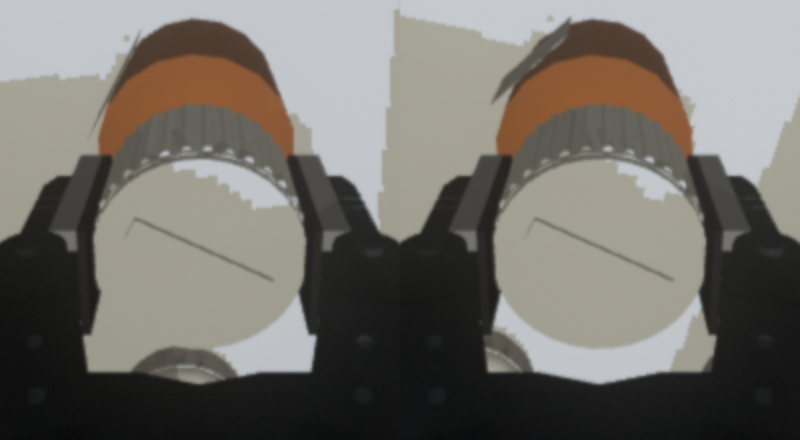

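The cap turned 20° with the gripper, with no slip and only a small moment. I'll continue, pressing very slightly more.

Request:
carry_out:
  steps:
    - [[0,0,0.03,-3,30],[0,0,0.03,-6,30],[0,0,0.03,-9,30],[0,0,0.03,-12,30],[0,0,0.03,-15,30],[0,0,0.03,-18,30],[0,0,0.03,-21,30],[0,0,0.03,-24,30],[0,0,0.03,-27,30],[0,0,0.03,-30,30],[0,0,0.03,-30,30]]

```text
t: 11.5
ee_pos: [561.7, 110.3, 87.5]
ee_rot: [1.277, 2.866, 0.004]
contact_force: [-2.1, 1.0, 12.6]
gripper_width: 0.481
```

```bash
python3 - <<'E'
from h import *
d,s=shot("wrist","10"); print(s["t"],s["ee_pos"],s["ee_rot"],s["gripper_width"]*85,s["contact_force"],s["torque"])
a=load("wrist8")["frame"][180:400,180:380,::-1];b=d["frame"][180:400,180:380,::-1]
cv2.imwrite("pics/w810.png",cv2.resize(np.hstack([a,b]),None,fx=2,fy=2))
E
```

```text
11.5 [561.74638073 110.34842629  87.51157554] [1.27736696 2.86565389 0.00428501] 40.887246949902064 [-2.07012184  0.95132109 12.58017637] [ 0.05556886  0.3990881  -0.00450005]
```

View pics/w810.png

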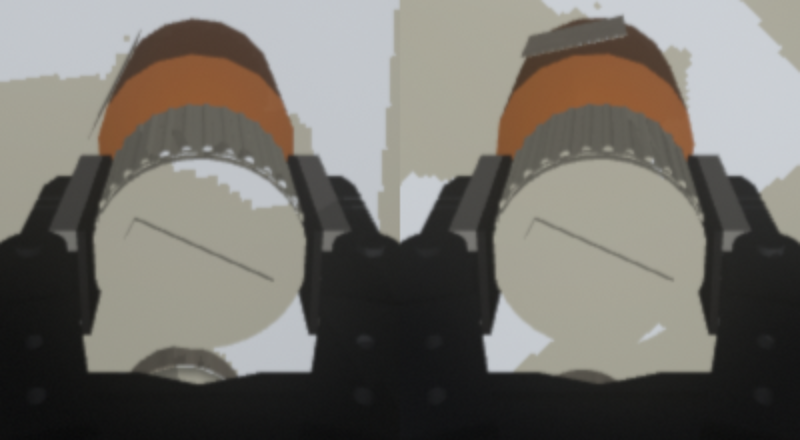

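Request:
carry_out:
  steps:
    - [[0,0,0.01,-3,30],[0,0,0.01,-6,30],[0,0,0.01,-9,30],[0,0,0.01,-12,30],[0,0,0.01,-15,30],[0,0,0.01,-18,30],[0,0,0.01,-21,30],[0,0,0.01,-24,30],[0,0,0.01,-25.5,30],[0,0,0.01,-25.5,30],[0,0,0.01,-25.5,30]]

```text
t: 12.65
ee_pos: [561.9, 110.4, 87.5]
ee_rot: [0.614, 3.076, 0.003]
contact_force: [-2.2, 0.3, 13.2]
gripper_width: 0.484
```

```bash
python3 - <<'E'
from h import *
d,s=shot("wrist","11"); print(s["t"],s["ee_pos"],s["ee_rot"],s["q"],s["gripper_width"]*85,s["contact_force"],s["torque"])
R0=Ro.from_rotvec([2.371,2.058,.004]);print(np.degrees((R0.inv()*Ro.from_rotvec(s["ee_rot"])).as_rotvec()))
a=load("wrist8")["frame"][180:400,180:380,::-1];b=d["frame"][180:400,180:380,::-1]
cv2.imwrite("pics/w811.png",cv2.resize(np.hstack([a,b]),None,fx=2,fy=2))
E
```

```text
12.65 [561.87556316 110.36006569  87.48074506] [6.14493139e-01 3.07587890e+00 2.87480520e-03] [ 4.24914581e-02  3.55295692e-01  1.67473953e+00  6.82151248e-04
  1.10633153e+00 -1.13424453e+00] 41.12770567379635 [-2.21068483  0.27479985 13.19652884] [ 0.070612    0.39207496 -0.02117711]
[-1.25468809e-01 -2.36273439e-02 -7.54893177e+01]
```

View pics/w811.png

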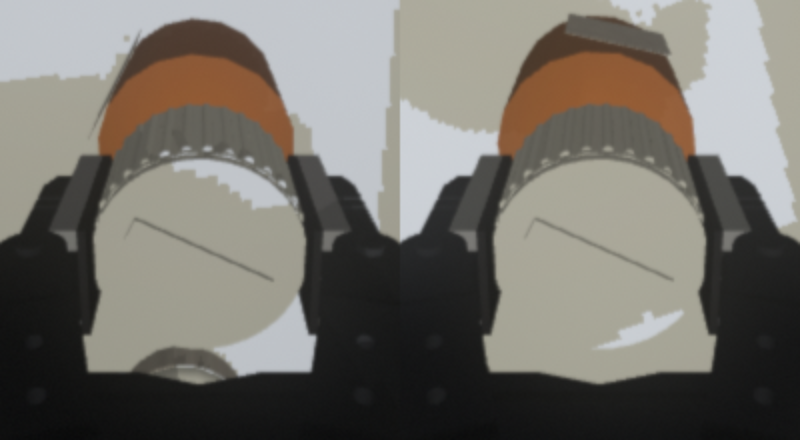

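The cap has turned 75.5° in the grip with the mark fixed. I'll lift slowly.

Request:
carry_out:
  steps:
    - [[0,0,-0.3,0,30],[0,0,-0.6,0,30],[0,0,-0.9,0,30],[0,0,-1.2,0,30],[0,0,-1.5,0,30],[0,0,-1.5,0,30]]

```text
t: 13.3
ee_pos: [559.3, 110.0, 99.1]
ee_rot: [-0.615, -3.08, 0.0]
contact_force: [0.5, 1.6, 0.9]
gripper_width: 0.477
```

```bash
python3 - <<'E'
from h import *
d,s=shot("wrist","12"); print(s["t"],s["ee_pos"],s["gripper_width"]*85,s["contact_force"],s["torque"])
E
```

```text
13.3 [559.28695986 109.95402552  99.1254475 ] 40.547025522543045 [0.48071653 1.55756455 0.85055791] [ 0.09559185 -0.14315126 -0.04821973]
```

View pics/wrist12.png

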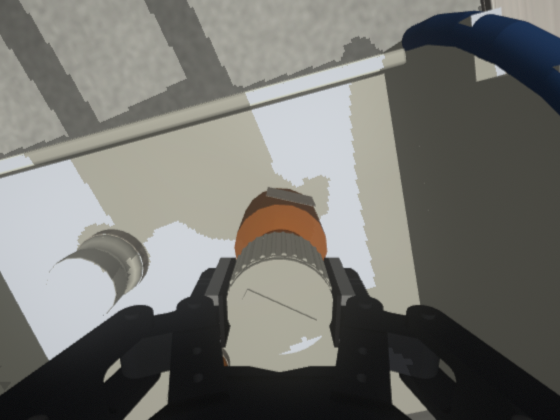

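The force is near zero, so the cap is free. I'll lift straight to well above the cheeks and refine the tray pose.

Request:
carry_out:
  steps:
    - [[0,0,-1,0,30],[0,0,-2,0,30],[0,0,-3.5,0,30],[0,0,-5.5,0,30],[0,0,-8,0,30],[0,0,-11,0,30],[0,0,-14,0,30],[0,0,-16.5,0,30],[0,0,-16.5,0,30]]

```text
t: 14.25
ee_pos: [562.4, 109.7, 271.0]
ee_rot: [0.614, 3.07, 0.003]
contact_force: [-0.1, 0.5, 0.6]
gripper_width: 0.479
```

```bash
python3 - <<'E'
from h import *
d,s=shot("wrist","13"); print(s["t"],s["ee_pos"],s["ee_rot"],s["gripper_width"]*85,s["contact_force"],s["torque"])
sc,_=shot("scene","13")
c=np.array([atz(load("scene0"),uv,10) for uv in [(390.25,168.5),(442.5,163),(458.75,224),(404.4,230.2)]]);print(c.round(1),c.mean(0))
crop(sc,340,120,500,280,3.5,"pics/sc13c.png")
Rm=Ro.from_rotvec(s["ee_rot"]).as_matrix(); print(Rm.round(3))
E
```

```text
14.25 [562.35454011 109.71172323 270.95766476] [0.61367808 3.07033811 0.00315344] 40.70533879018249 [-0.11315532  0.49821505  0.5831076 ] [-0.00659695 -0.05549616  0.01524471]
[[388.3 292.7  10. ]
 [398.3 420.8  10. ]
 [553.1 407.4  10. ]
 [543.6 281.   10. ]] [470.83653716 350.47861023  10.        ]
[[-0.923  0.384  0.011]
 [ 0.384  0.923 -0.   ]
 [-0.01   0.004 -1.   ]]
```

View pics/wrist13.png

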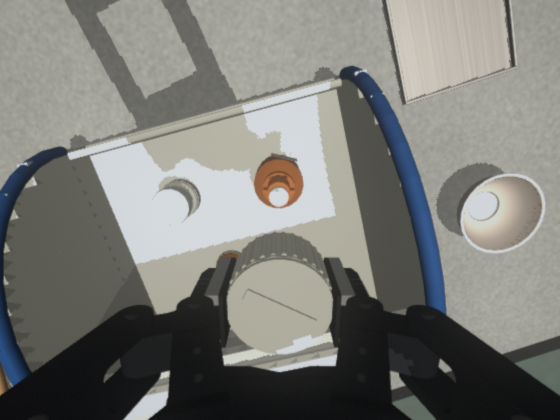

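View pics/scene13.png

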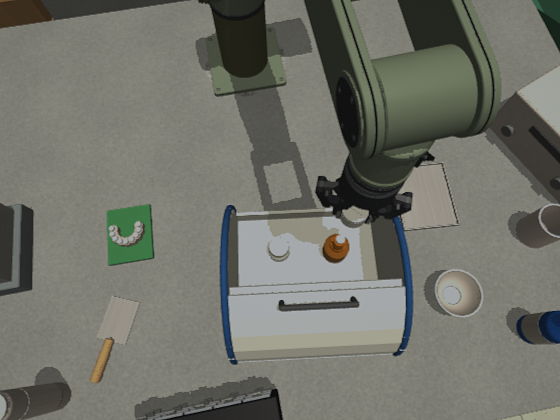

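The cap is off and the bottle's neck is bare. The shutter stays open and the jars are undisturbed. Tray centre is about (471,350.5), and its measured sides of about 128×156 mm match the given size. I'll carry the cap over it.

Request:
carry_out:
  steps:
    - [[1.5,1.5,0,0,30],[4,4.3,0,0,30],[6.5,7,0,0,30],[9.5,10,0,0,30],[12.5,13.4,0,0,30],[15,16,0,0,30],[16.8,18,2,0,30],[17.5,18.75,5,0,30],[17.5,18.75,8,0,30],[17.5,18.75,10.5,0,30],[17.5,18.75,12,0,30],[17.5,18.75,12,0,30]]

```text
t: 15.55
ee_pos: [467.4, 348.6, 140.3]
ee_rot: [-0.615, -3.074, 0.009]
contact_force: [0.9, -1.0, 0.1]
gripper_width: 0.48
```

```bash
python3 - <<'E'
from h import *
d,s=shot("wrist","14"); print(s["t"],s["ee_pos"],s["ee_rot"],s["gripper_width"]*85,s["contact_force"],s["torque"])
sc,_=shot("scene","14"); sd,_=shot("side","14"); crop(sc,340,120,500,260,5,"pics/sc14c.png")
E
```

```text
15.55 [467.40172066 348.5599341  140.34114344] [-0.61456058 -3.07431463  0.00863186] 40.799040436053794 [ 0.86391454 -0.99821902  0.11670674] [-0.01592701  0.03258224  0.02065132]
```

View pics/wrist14.png

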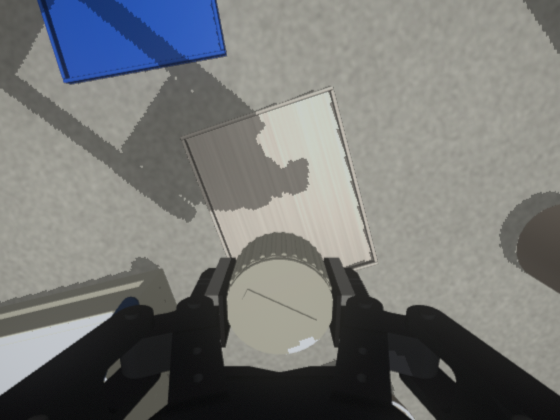

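View pics/sc14c.png

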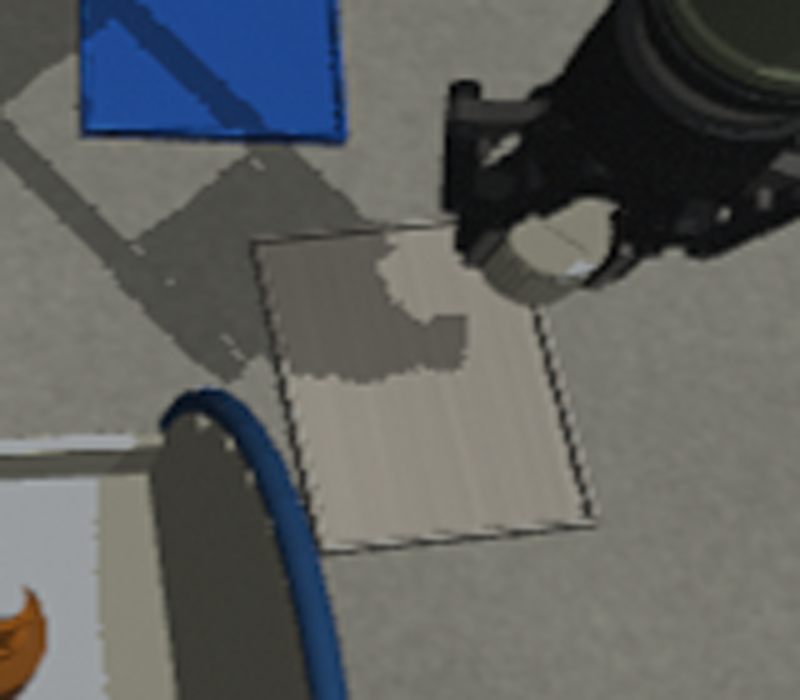

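View pics/side14.png

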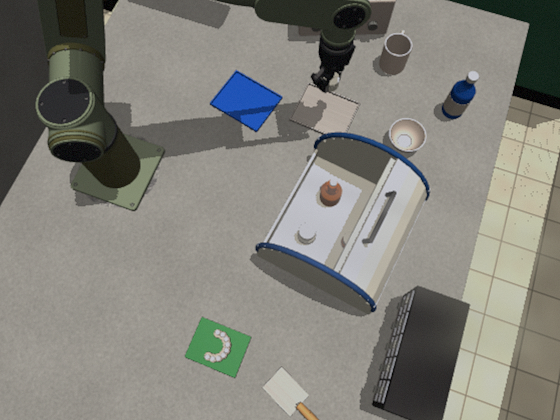

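```bash
python3 - <<'E'
from h import *
d=load("wrist14"); s=pickle.load(open("pics/st14.pkl","rb"))
a=[atz(d,u,10,s) for u in [(184,139),(332,88),(374,262)]]
print(np.round(a,1)); print("centre",((a[0]+a[2])/2).round(1), np.linalg.norm(a[0]-a[1]),np.linalg.norm(a[2]-a[1]))
sd=load("side14"); b=[atz(sd,u,10) for u in [(320,84),(358,104),(333,138),(291,117)]];print(np.round(b,1),np.mean(b,0))
E
```

```text
[[388.6 297.1  10. ]
 [398.5 424.   10. ]
 [555.2 408.3  10. ]]
centre [471.9 352.7  10. ] 127.22165291513826 157.4363597306896
[[428.7 426.2  10. ]
 [549.4 401.3  10. ]
 [516.6 277.1  10. ]
 [386.9 298.7  10. ]] [470.38641434 350.84505166  10.        ]
```

Three views agree on a tray centre near (471,351). I'll lower most of the way and settle.

Request:
carry_out:
  steps:
    - [[0,0,2,0,30],[0,0,4.5,0,30],[0,0,7,0,30],[0,0,9,0,30],[0,0,10.5,0,30],[0,0,11.5,0,30],[0,0,12,0,30],[0,0,12,0,30],[0,0,12,0,30],[0,0,12,0,30]]

```text
t: 16.7
ee_pos: [471.0, 350.7, 25.5]
ee_rot: [0.615, 3.079, 0.002]
contact_force: [-0.4, 0.9, -0.3]
gripper_width: 0.475
```

```bash
python3 - <<'E'
from h import *
d,s=shot("wrist","15"); print(s["t"],s["ee_pos"],s["ee_rot"],s["gripper_width"]*85,s["contact_force"],s["torque"])
sd,_=shot("side","15"); crop(sd,270,60,390,160,6,"pics/sd15c.png")
E
```

```text
16.7 [470.97551193 350.65726644  25.45048555] [6.15268285e-01 3.07912494e+00 2.05802552e-03] 40.339555510634334 [-0.42353269  0.892488   -0.25586237] [ 0.03480958  0.05336104 -0.03055938]
```

View pics/wrist15.png

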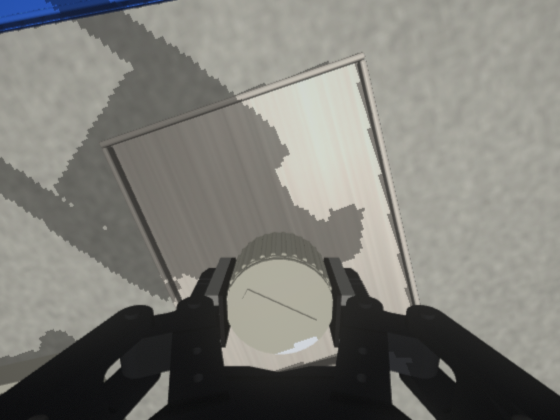

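View pics/sd15c.png

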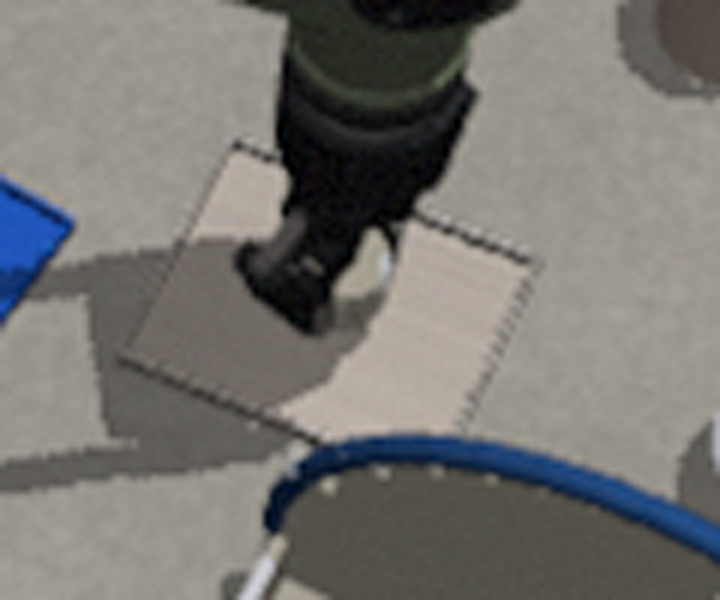

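Request:
carry_out:
  steps:
    - [[0,0,0.7,0,30],[0,0,1.3,0,30],[0,0,1.8,0,30],[0,0,2.05,0,30],[0,0,2.15,0,30],[0,0,2.2,0,30],[0,0,2.2,0,30]]

```text
t: 17.5
ee_pos: [470.2, 350.3, 2.4]
ee_rot: [0.616, 3.081, 0.0]
contact_force: [-0.1, 0.1, -0.2]
gripper_width: 0.477
```

```bash
python3 - <<'E'
from h import *
from bench import r
s=r.get_state(); print(s["t"],s["ee_pos"],s["gripper_width"]*85,s["contact_force"],s["torque"])
E
```

```text
17.5 [470.23702418 350.28654523   2.44727883] 40.55978103658983 [-0.06370466  0.11604931 -0.23501344] [-0.01735547  0.02846297  0.04791387]
```

Request:
carry_out:
  steps:
    - [[0,0,0.05,0,30],[0,0,0.1,0,30],[0,0,0.15,0,30],[0,0,0.15,0,30]]

```text
t: 17.9
ee_pos: [470.4, 350.4, 1.9]
ee_rot: [0.615, 3.08, 0.0]
contact_force: [-1.7, -0.8, 5.0]
gripper_width: 0.479
```

Contact with the tray floor at 5 N. I'll ease off slightly, then open and rise.

Request:
carry_out:
  steps:
    - [[0,0,-0.03,0,40],[0,0,-0.03,0,52],[0,0,-0.03,0,60],[0,0,-0.03,0,70],[0,0,-0.03,0,75],[0,0,-0.03,0,75]]

```text
t: 18.5
ee_pos: [470.1, 350.2, 1.0]
ee_rot: [-0.616, -3.081, 0.0]
contact_force: [-0.2, 0.2, -0.2]
gripper_width: 0.747
```

```bash
python3 - <<'E'
from h import *
d,s=shot("wrist","16"); print(s["t"],s["ee_pos"],s["gripper_width"]*85,s["contact_force"],s["torque"])
E
```

```text
18.5 [470.06494429 350.15747488   1.01435134] 63.532628541573025 [-0.220492    0.20620737 -0.18205962] [ 0.00101339 -0.05431782  0.03472047]
```

View pics/wrist16.png

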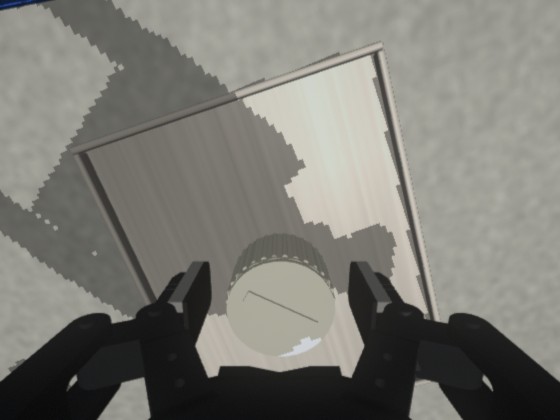

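The cap stands upright in the tray with the fingers clear on both sides. I'll rise straight up and then check from above.

Request:
carry_out:
  steps:
    - [[0,0,-1,0,75],[0,0,-3,0,75],[0,0,-6,0,75],[0,0,-10,0,75],[0,0,-14,0,75],[0,0,-18,0,75],[0,0,-20,0,75],[-4,0,-20,0,75],[-8,0,-20,0,75],[-8,0,-20,0,75],[-8,0,-20,0,75]]

```text
t: 19.65
ee_pos: [544.4, 318.9, 201.5]
ee_rot: [-0.618, -3.08, -0.0]
contact_force: [0.5, -0.3, 0.4]
gripper_width: 0.748
```

```bash
python3 - <<'E'
from h import *
d,s=shot("wrist","17"); print(s["t"],s["ee_pos"],s["qvel"].round(3),s["contact_force"])
sc,_=shot("scene","17"); sd,_=shot("side","17")
cv2.imwrite("pics/f17.png",np.hstack([cv2.resize(sc["frame"][130:370,210:480,::-1],(400,356)),cv2.resize(sd["frame"][60:320,240:440,::-1],(300,390))[:356]]))
E
```

```text
19.65 [544.37244392 318.90758359 201.50426018] [ 0.028 -0.012  0.029  0.005 -0.     0.001] [ 0.53359766 -0.30777061  0.42999273]
```

View pics/wrist17.png

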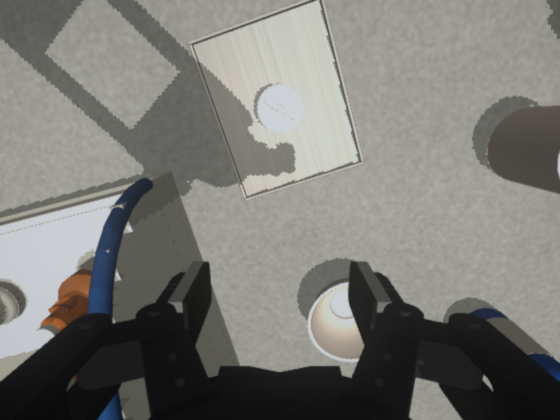

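View pics/f17.png

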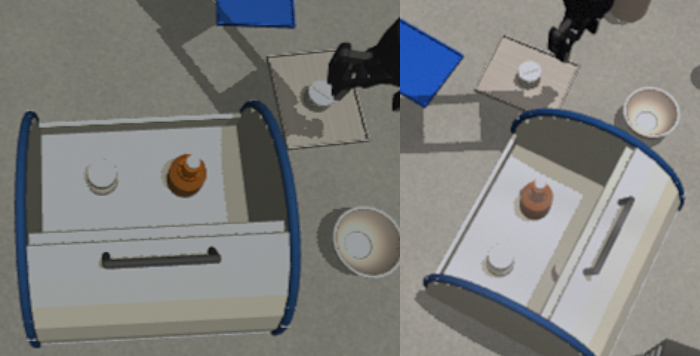

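In all three views the cap stands upright in the middle of the tray, the shutter is fully open and the jars are where they were. The arm is clear of everything, so I'm handing in.

```bash
python3 - <<'E'
from bench import r
print(r.close_job())
E
```

```text
the job is handed in; nothing more can be done
None
```

The job is done and handed in at about 20 s; the interface gave no verdict.

- **Shutter:** I raised it by its bar along its arc, about 251 mm of the roughly 252 mm chord between closed and fully open. After I let go it stayed open in every later picture.
- **Cap:** I pressed it down about 4.5 to 5 mm and turned it 75.5° anticlockwise. The upward force rose from 11 to 13 N during the turn. The vertical moment read below 0.05 N m at the three pauses. The mark on the cap showed no slip in the grip, and the cap lifted off with almost no force.
- **Placing:** I lowered it until it touched the tray floor at 5 N, eased off slightly, and then opened the fingers. The last wrist, scene and side pictures show it standing upright near the tray's middle.
- **Jars:** The white jar stands where it was in the last pictures. The amber jar is mostly hidden behind the shutter edge; what shows of it in the side view is unchanged.

The different cameras disagreed by only about 1 to 3 mm on the handle, cap and tray positions, and none of the checks failed.

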